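# Hold the parts-washer lid open

### The arm

A 6-joint arm with a two-finger parallel gripper is mounted at the origin on the work surface. World frame = base frame: x ahead of the robot, y to its left, z up, the work surface at z = 0. Lengths are in m, angles in degrees, forces in N, time in s.
With the tool pointing down it reaches from about 0.25 to 0.8 m from the base axis. Payload 8.5 kg.
Tool frame: the origin (TCP) lies midway between the tips of the shut fingers; the grasp point (between the pads) lies 19 mm behind it (robot.grasp_offset is the distance from the TCP to the grasp point, in m); z points along the fingers, y is the line along which they close (so a half turn about z gives the same grasp; the last joint's range is limited). The gripper opens to 85 mm and grips with 20 to 120 N. Pads are 22 mm wide; open, the fingers measure 114 mm over their backs; the gripper's body (76 mm by 85 mm) begins 54 mm behind the grasp point. The pads swing forward as they close: fully open they stand 13 mm farther back than shut.
Start: joints at [-71.391, 13.648, -0.773, 75.585, 0, 90], TCP at [0.168, -0.498, 0.204] pointing down, gripper open.
Joint ranges: [-152.45, 152.45], [-59.26, 108.67], [-65.41, 83.53], [-104.44, 129.93], [-82.83, 76.93], [-180, 180]. Speed limits (degrees/s): [127.2, 127.2, 159.86, 180, 180, 180].

### API

Orientations are given as [roll, pitch, yaw] about the fixed x, y, z axes, in that order (R = Rz(yaw) Ry(pitch) Rx(roll)).
In Python, from bench import robot gives the robot as it stands.
- The arm moves only by the tool carry_out, never from a script. Its argument "deltas" is a list of rows, each an object with "delta_pos": the shift along the world's x, y, z as a fraction of full scale, a list of three; "turn": the turn about the world's z as a fraction of full scale; "hand": the closure, from 0 (fully open) to 1 (shut). A call has exactly 8 rows; each row shifts and turns the commanded pose from where the row before left it; what a row does not reach is not made up. Full scale, the value 1, is 0.2 m for a shift and 90 degrees for a turn. A row lasts 1/12 s, in which the tool goes at most 41.7 mm and 7.16 degrees, less where a joint would pass 70% of its speed; a pose out of reach is approached as far as the arm can. A call with a number of a shift or a turn outside -1 to 1 is refused whole. A call with a gripper value outside its range is refused whole. The fingers move at their own pace and stop on an object; "squeeze" is the grip in N (left out, the last holds). Time passes only in rows, so rows that do not move let the fingers close, or fill a call up. It gives the time, the measured TCP pose, the force, the opening and the grip force at its end, in the units of the state.
- robot.get_obs(): the state, without advancing time (a new reading comes with each control period).
- robot.camera(name): name is "scene" or "top" or "wrist"; returns a dict with "img" (480x640x3 uint8, blue, green, red), "vertical_fov" (degrees; the focal length in pixels is half the picture's height over the tangent of half this angle, whatever the lens; pixels are square), "cx", "cy" (the principal point, pixels), "R" (3x3) and "t" (3): a world point X has camera coordinates R X + t. Camera axes: x right, y down, z forward; pixel columns grow to the right and rows downward; lengths in m; the calibration is good to about 2 mm. A picture is of the moment at which its call begins. There is no depth.
- robot.finish_job(): hands the job in; it is judged then, once.
The state is a dict: "time": time; "qpos": joint angles; "qd": joint speeds; "effort": joint torques, N m; "position": TCP position; "tcp_rot": TCP orientation; "force": force on the tool from outside, world axes, zero at the start; "moment": the same for the moment, N m; "opening": finger opening in m; "gripper_force": force on a finger pad.
Only numpy, scipy, OpenCV 4.12 (cv2) and the standard library are available. Lean on these libraries where they do the work, as an engineer would, in place of code of your own. Each camera call takes 0.05 s, during which the arm holds its last target. There are 200 camera calls.

### The job

Lift the aluminium ring up off the post on the parts washer's lid and set it down flat in the shallow steel tray, without dropping it and before raising the lid. Then raise the lid by its bar and keep holding it open at 50 degrees, give or take 5, so that a colleague can load the basket: the program finishes while the gripper still holds the lid, which falls shut if let go. Leave the other things on the bench where they are.

Things in the scene. Friction and masses are not known exactly. Their poses are not given: they have to be found in the camera images.
- tub: Blue steel parts-washing tub, fixed to the bench, 240 (its x) x 200 (its y) x 120 mm high, open on top under its lid. Origin at the centre of its underside; its x axis points from the front (the bar side, towards the robot) to the hinge side, z up.
- lid (a joint): Angle of the blue lid, rad: 0 = closed and level, growing as its front edge rises, stop at 1.3. 50 degrees = 0.873. The lid weighs about 0.65 kg (varies), has no spring or stay and falls shut from any angle; closed, it needs about 4 N upwards at the bar.
- lid_hinge (a point): Point on the lid's hinge line, mid-width, at the underside of the lid, 120 mm from the tub's centre along its +x and 120 mm above the bench. Its axes are the lid's: y along the hinge line, x (closed) the tub's x, z out of the lid's top. The lid is a plate 12 mm thick, 210 mm wide, reaching 250 mm from the hinge to its front edge (10 mm beyond the tub's front).
- lid_handle (a point): Middle of the lid's handle: a round steel bar 12 mm thick, 100 mm long parallel to the hinge line, on two legs, its axis 35 mm above the lid's top. In the lid's axes it lies 210 mm in front of the hinge line (-x) and 47 mm above the lid's underside; closed, about 168 mm above the bench. The gripper may stay pointing down while the bar turns between its fingers.
- lid_post (a point): Centre of the shoulder top of the upright post on the lid: shoulder 40 mm across and 20 mm high, its top 32 mm above the lid's underside, 90 mm in front of the hinge line. Above it a pin 12 mm thick stands 42 mm up. The ring sits on the shoulder around the pin.
- ring: Plain aluminium ring, outside 52 mm, bore 26 mm, 30 mm tall, 0.13 kg (varies), at the start on the lid's post with up to 5 mm of sideways play either way. Origin at the centre of its underside, z along its axis.
- tray: Shallow square-cornered steel tray, 180 (its x) x 150 (its y) x 30 mm high, walls and floor 4 mm, fixed to the bench, left or right of the tub. Origin at the centre of its underside.
- tray_in (a point): Centre of the tray's inner floor, with the tray's axes.
- nutbin: Black bin of wheel nuts, fixed, 130 x 110 x 70 mm high, on the other side of the tub from the tray; leave alone. Origin under its centre.
- sleeve: Bystander: wide flat aluminium ring lying on the bench, 68 mm across, 16 mm tall. Origin under its centre.
- mallet: Bystander: mallet lying on the bench.
- wrench: Bystander: wrench lying on the bench.
- lubecan: Bystander: can, 72 mm across, 130 mm tall. Origin under its centre.
- capjar: Bystander: jar, 60 mm across, 75 mm tall. Origin under its centre.
- socket: Bystander: dark steel wheel socket standing upright, 28 mm across, 60 mm tall. Origin under its centre.
There are look-alikes about, which are no part of the job. Leave any brown or purple look-alike of the ring alone. There is more than one size of the tray; the one meant has the size given above.

How it is judged (in metres and radians):
On the way, in this order (a step that is already met when the one before it is completed fails the run):
1. the ring is lifted clear of the post in the gripper (distance between ring and lid_post above 0.055 m and height (world z) of ring above 0.19 m and contact force between the fingers and ring above 0.3 N), for 0.1 s.
2. the ring is lowered into the tray, still in the gripper, to within 25 mm of its floor (x of ring in the frame of tray_in between -0.065 and 0.065 m and y of ring in the frame of tray_in between -0.05 and 0.05 m and z of ring in the frame of tray_in below 0.025 m and contact force between the fingers and ring above 0.3 N), for 0.05 s.
3. the ring lies flat in the tray, let go (x of ring in the frame of tray_in between -0.065 and 0.065 m and y of ring in the frame of tray_in between -0.05 and 0.05 m and z of ring in the frame of tray_in below 0.008 m and (angle between ring's own z axis and vertical below 0.12 rad or angle between ring's own z axis and vertical above 3.02 rad) and contact force between the fingers and ring below 0.05 N and linear speed of ring below 0.03 m/s and value of joint lid below 0.1 rad), for 0.2 s.
4. the lid is held open at about 50 degrees by the gripper (value of joint lid between 0.768 and 0.977 rad and contact force between the fingers and lid above 0.5 N and velocity of joint lid between -0.06 and 0.06 rad/s), for 0.3 s.
At the end, for the whole second after the job is handed in: The lid stands still at 44 to 56 degrees, carried by the gripper's fingers, and the ring lies flat, at rest and let go, on the tray's floor (all of step 4 and x of ring in the frame of tray_in between -0.065 and 0.065 m and y of ring in the frame of tray_in between -0.05 and 0.05 m and z of ring in the frame of tray_in below 0.008 m and (angle between ring's own z axis and vertical below 0.12 rad or angle between ring's own z axis and vertical above 3.02 rad) and contact force between the fingers and ring below 0.05 N and linear speed of ring below 0.03 m/s); the arm keeps its last pose, push and grip.
It fails at once if the lid is raised by more than about 6 degrees while the ring is still on it (value of joint lid above 0.1 rad and distance between ring and lid_post below 0.1 m).
It fails at once if a bystander is moved by more than 30 mm (distance of any of sleeve, mallet, wrench, lubecan, capjar, socket from where it was at the start of the episode above 0.03 m).
It also fails if it takes over 56 s, if anything falls off the work surface, if the arm or the gripper's body presses on something with over 40 N, if the wrist force passes 120 N, or if a joint passes its speed limit or range.

## Working session

There is one attempt and no reset: what is moved stays moved. The work goes in short steps, Python scripts to look and compute and a tool call to move; the robot and the scene stay as the last step left them, time stands still between calls to the robot, and variables do not carry over. Pictures are saved under pics/ and viewed, at most 10 in all, crops included, and the job is handed in when it is done.

Besides the shell and the picture viewer there is one more tool, called after ">>>" as name(argument=value, ...) on one line, values as JSON. carry_out: Moves the arm, as the interface text tells. Its arguments: {"type":"object","properties":{"deltas":{"type":"array","items":{"type":"object","properties":{"delta_pos":{"type":"array","items":{"type":"number"}},"turn":{"type":"number"},"hand":{"type":"number"}}}},"squeeze":{"type":"number"}},"required":["deltas"]}

```bash
mkdir -p pics; ls; python3 - <<'E'
from bench import robot
import cv2,json
o=robot.get_obs();print(o)
for n in("scene","top"):
    c=robot.camera(n);cv2.imwrite(f"pics/{n}0.png",c["img"]);print(n,c["vertical_fov"],c["cx"],c["cy"],c["R"],c["t"])
E
```

```text
pics
{'time': 0.0, 'qpos': array([-7.13920044e+01,  1.36802242e+01, -8.14867724e-01,  7.55828671e+01,
       -2.83336890e-05,  8.99994792e+01]), 'qd': array([ 0.00521383,  0.07211379, -0.0415063 ,  0.01748417,  0.0947481 ,
        0.00741316]), 'effort': array([ 2.36796273e-03, -5.38776541e+01,  3.46449351e+01,  1.81056757e-02,
        1.00648676e-04, -8.39997767e-06]), 'position': array([ 0.16738791, -0.49715412,  0.20369844]), 'tcp_rot': array([-1.79922041e+02,  2.76250606e-05,  1.86085164e+01]), 'force': array([ 0.12521897,  0.99235095, -0.47252421]), 'moment': array([-0.00486384,  0.02008064, -0.05420168]), 'gripper_force': 0.0, 'opening': 0.08556216259076868}
scene 44.5717245129144 319.11570703901697 236.82500616142983 [[-0.8527941   0.52192169 -0.01843807]
 [ 0.32744201  0.50685322 -0.79742181]
 [-0.40684635 -0.68607402 -0.60314052]] [ 0.47127139 -0.06515211  1.81671211]
top 47.34677233238537 322.24548757884884 237.48303440817693 [[ 5.84075055e-03 -9.99982783e-01 -5.65107289e-04]
 [-9.82300730e-01 -5.63166774e-03 -1.87225959e-01]
 [ 1.87219553e-01  1.64864542e-03 -9.82316711e-01]] [-0.00390525  0.57895265  1.60900238]
```

View pics/top0.png

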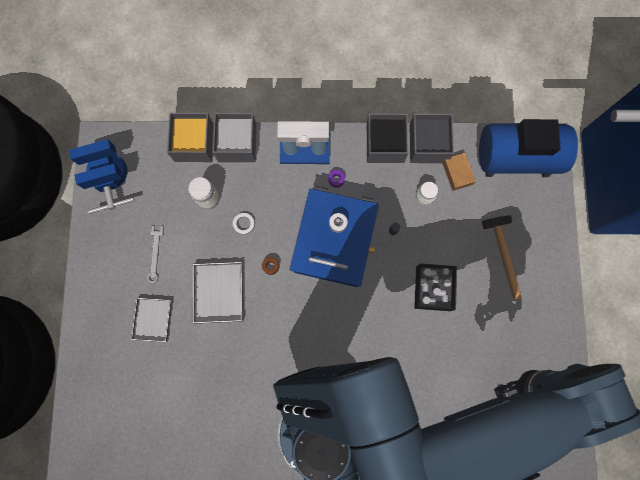

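View pics/scene0.png

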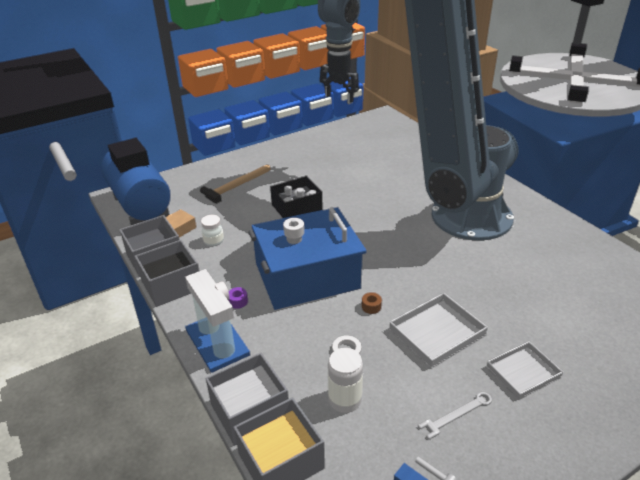

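The top view shows the lid at about (333,237), the silver ring on its post at (338,221) and the bar from (309,260) to (347,267).

- **Trays:** large at (218,290), small at (152,318). The larger one should be 180x150; I'll measure it.
- **Ring candidates:** silver on the post (338,221), brown (271,265), purple (337,177) and the flat sleeve (243,223). The one on the post is meant.

```bash
cat > h.py <<'E'
import numpy as np,cv2
from bench import robot
def ray(c,uv,z):
    f=240/np.tan(np.radians(c["vertical_fov"]/2))
    R=np.array(c["R"]);t=np.array(c["t"])
    d=R.T@np.array([(uv[0]-c["cx"])/f,(uv[1]-c["cy"])/f,1]);o=-R.T@t
    return o+d*(z-o[2])/d[2]
def proj(c,X):
    f=240/np.tan(np.radians(c["vertical_fov"]/2))
    p=np.array(c["R"])@np.array(X)+np.array(c["t"]);return np.array([c["cx"]+f*p[0]/p[2],c["cy"]+f*p[1]/p[2]])
def big(m,box):
    k=np.zeros_like(m);x0,y0,x1,y1=box;k[y0:y1,x0:x1]=m[y0:y1,x0:x1]
    cs,_=cv2.findContours(k,cv2.RETR_EXTERNAL,cv2.CHAIN_APPROX_NONE)
    return max(cs,key=cv2.contourArea)
E
python3 - <<'E'
from h import *
c=robot.camera("top");im=c["img"];hsv=cv2.cvtColor(im,cv2.COLOR_BGR2HSV)
crop=cv2.resize(im[165:345,120:400],None,fx=2.8,fy=2.8,interpolation=cv2.INTER_CUBIC);cv2.imwrite("pics/crop1.png",crop)
blue=cv2.inRange(hsv,(100,120,60),(125,255,255))
def onplane(cn,z): return np.array([ray(c,p[0],z)[:2] for p in cn],np.float32)
def rect(n,cn,z):
    r=cv2.minAreaRect(onplane(cn,z));print(n,np.round(r[0],4),np.round(r[1],4),round(r[2],2));return r
rect("lid",big(blue,(285,180,385,290)),.132)
light=cv2.inRange(hsv,(0,0,185),(180,60,255))
rect("bar",big(light,(300,250,355,275)),.167+.006)
rect("ring",big(light,(322,205,356,240)),.182)
# tray
lt=cv2.inRange(hsv,(0,0,150),(180,60,255))
for n,b in(("traybig",(185,250,252,330)),("traysmall",(128,285,178,348))):
    rect(n+" floor",big(lt,b),.004); rect(n+" rim",big(lt,b),.03)
E
```

```text
lid [ 0.5667 -0.035 ] [0.2081 0.2531] 77.22
bar [ 4.876e-01 -3.000e-04] [0.0685 0.0031] 76.97
ring [ 0.6009 -0.0449] [0.0463 0.0468] 45.73
traybig floor [0.4225 0.3159] [0.1559 0.1361] 2.79
traybig rim [0.4201 0.311 ] [0.1535 0.134 ] 2.79
traysmall floor [0.3386 0.5164] [0.0959 0.1121] 86.35
traysmall rim [0.3375 0.5083] [0.0945 0.1103] 86.35
```

View pics/crop1.png

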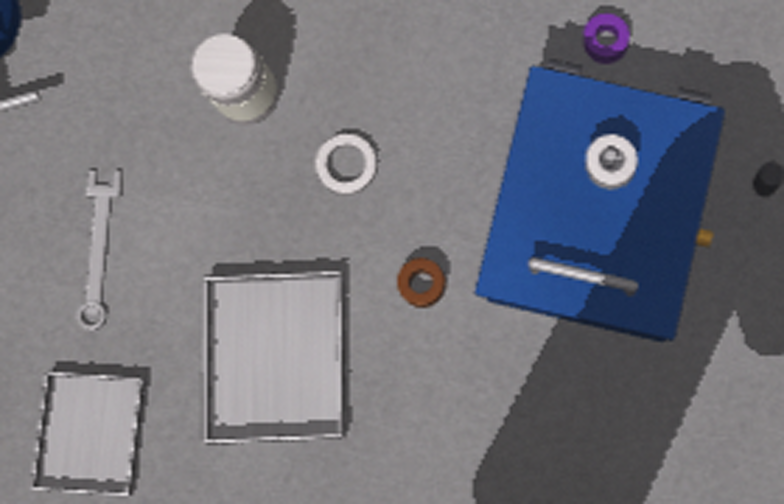

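The crop confirms it. The silver ring sits around the pin on the lid, at crop (611,160). The large tray at crop (276,355) is near 180x150, while the small one is about 110x130. The lid fits 253x208 mm with yaw about -13°, and the ring is at (0.601,-0.045), which matches the post's expected position.

>>> carry_out(deltas=[{"delta_pos": [0.09,0.094,0.06],"turn": 0.027,"hand": 0},{"delta_pos": [0.09,0.094,0.06],"turn": 0.027,"hand": 0},{"delta_pos": [0.09,0.094,0.06],"turn": 0.027,"hand": 0},{"delta_pos": [0.09,0.094,0.06],"turn": 0.027,"hand": 0},{"delta_pos": [0.09,0.094,0.06],"turn": 0.027,"hand": 0},{"delta_pos": [0.09,0.094,0.06],"turn": 0.027,"hand": 0},{"delta_pos": [0.09,0.094,0.06],"turn": 0.027,"hand": 0},{"delta_pos": [0.09,0.094,0.06],"turn": 0.027,"hand": 0}], squeeze=40)

```text
time: 0.82
position: [0.3121, -0.346, 0.3008]
tcp_rot: [-180.0, -0.0, 38.2]
force: [-0.1, -0.8, -0.3]
opening: 0.0856
gripper_force: 0.0
```

>>> carry_out(deltas=[{"delta_pos": [0.09,0.094,0],"turn": 0.027,"hand": 0},{"delta_pos": [0.09,0.094,0],"turn": 0.027,"hand": 0},{"delta_pos": [0.09,0.094,0],"turn": 0.027,"hand": 0},{"delta_pos": [0.09,0.094,0],"turn": 0.027,"hand": 0},{"delta_pos": [0.09,0.094,0],"turn": 0.027,"hand": 0},{"delta_pos": [0.09,0.094,0],"turn": 0.027,"hand": 0},{"delta_pos": [0.09,0.094,0],"turn": 0.027,"hand": 0},{"delta_pos": [0.09,0.094,0],"turn": 0.027,"hand": 0}])

```text
time: 1.48
position: [0.4561, -0.1955, 0.3001]
tcp_rot: [-180.0, 0.0, 57.6]
force: [0.4, -0.8, 0.4]
opening: 0.0856
gripper_force: 0.0
```

>>> carry_out(deltas=[{"delta_pos": [0.104,0.107,0],"turn": 0.031,"hand": 0},{"delta_pos": [0.104,0.107,0],"turn": 0.031,"hand": 0},{"delta_pos": [0.104,0.107,0],"turn": 0.031,"hand": 0},{"delta_pos": [0.104,0.107,0],"turn": 0.031,"hand": 0},{"delta_pos": [0.104,0.107,0],"turn": 0.031,"hand": 0},{"delta_pos": [0.104,0.107,0],"turn": 0.031,"hand": 0},{"delta_pos": [0.1,0.107,0],"turn": 0.031,"hand": 0},{"delta_pos": [0,0,0],"turn": 0,"hand": 0}])

```text
time: 2.15
position: [0.603, -0.0433, 0.2986]
tcp_rot: [-179.9, -0.1, 77.4]
force: [-0.2, -0.5, 0.1]
opening: 0.0851
gripper_force: 0.0
```

```bash
python3 - <<'E'
from h import *
c=robot.camera("wrist");cv2.imwrite("pics/w1.png",c["img"])
o=robot.get_obs();print(o["position"],o["tcp_rot"])
print("pred ring top",proj(c,[.601,-.045,.182]),"pin top",proj(c,[.601,-.043,.194]))
print("handle ends",[proj(c,[.4838+s*.05*.222,-.0161+s*.05*.975,.167]).round(1) for s in(-1,1)])
E
```

```text
[ 0.60157761 -0.04489541  0.29882535] [-1.79895583e+02 -1.61111686e-03  7.72170916e+01]
pred ring top [315.51103231 226.14259671] pin top [314.76724244 227.93008742]
handle ends [array([177.2, 273.8]), array([163.1, 156.8])]
```

View pics/w1.png

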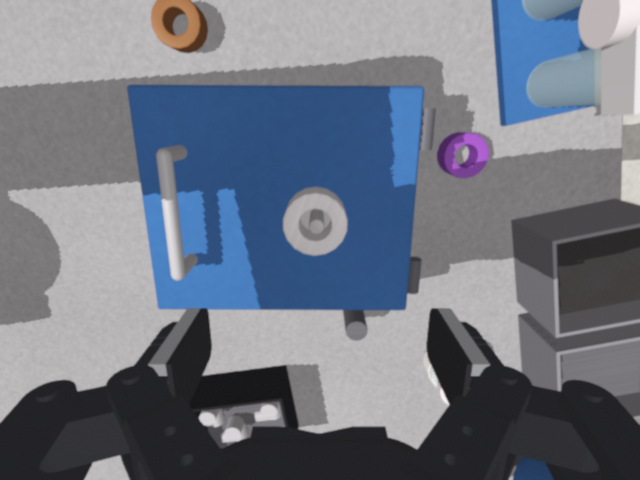

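The wrist view shows the ring top centred near (315,222) against a prediction of (315,226). The bar ends match to within 4 px. I'll shift 2 mm in +y and go down.

>>> carry_out(deltas=[{"delta_pos": [0,0.01,-0.12],"turn": 0,"hand": 0},{"delta_pos": [0,0,-0.14],"turn": 0,"hand": 0},{"delta_pos": [0,0,-0.14],"turn": 0,"hand": 0},{"delta_pos": [0,0,-0.12],"turn": 0,"hand": 0},{"delta_pos": [0,0,-0.1],"turn": 0,"hand": 0},{"delta_pos": [0,0,-0.08],"turn": 0,"hand": 0},{"delta_pos": [0,0,-0.077],"turn": 0,"hand": 0},{"delta_pos": [0,0,0],"turn": 0,"hand": 0}])

```text
time: 2.87
position: [0.598, -0.0454, 0.1419]
tcp_rot: [-179.7, 0.1, 77.0]
force: [0.0, -0.2, -0.5]
opening: 0.0853
gripper_force: 0.0
```

>>> carry_out(deltas=[{"delta_pos": [0,0,0],"turn": 0,"hand": 0.3},{"delta_pos": [0,0,0],"turn": 0,"hand": 0.6},{"delta_pos": [0,0,0],"turn": 0,"hand": 1},{"delta_pos": [0,0,0],"turn": 0,"hand": 1},{"delta_pos": [0,0,0],"turn": 0,"hand": 1},{"delta_pos": [0,0,0],"turn": 0,"hand": 1},{"delta_pos": [0,0,0],"turn": 0,"hand": 1},{"delta_pos": [0,0,0],"turn": 0,"hand": 1}])

```text
time: 3.53
position: [0.601, -0.0452, 0.1467]
tcp_rot: [179.9, -0.0, 77.0]
force: [-2.1, -0.6, 4.2]
opening: 0.0492
gripper_force: 41.3
```

>>> carry_out(deltas=[{"delta_pos": [0,0,0.03],"turn": 0,"hand": 1},{"delta_pos": [0,0,0.05],"turn": 0,"hand": 1},{"delta_pos": [0,0,0.07],"turn": 0,"hand": 1},{"delta_pos": [0,0,0.08],"turn": 0,"hand": 1},{"delta_pos": [0,0,0.1],"turn": 0,"hand": 1},{"delta_pos": [0,0,0.1],"turn": 0,"hand": 1},{"delta_pos": [0,0,0.07],"turn": 0,"hand": 1},{"delta_pos": [0,0,0],"turn": 0,"hand": 1}])

```text
time: 4.2
position: [0.6018, -0.045, 0.2491]
tcp_rot: [179.7, -0.1, 77.0]
force: [-0.7, -0.5, -0.4]
opening: 0.0487
gripper_force: 41.8
```

```bash
python3 - <<'E'
from h import *
c=robot.camera("wrist");s=robot.camera("scene")
cv2.imwrite("pics/w2.png",np.hstack([cv2.resize(c["img"],(400,300)),cv2.resize(s["img"][150:300,220:420],(400,300))]))
print(robot.get_obs()["position"],robot.get_obs()["opening"])
E
```

```text
[ 0.60066948 -0.04491104  0.24551014] 0.048755745882109194
```

View pics/w2.png

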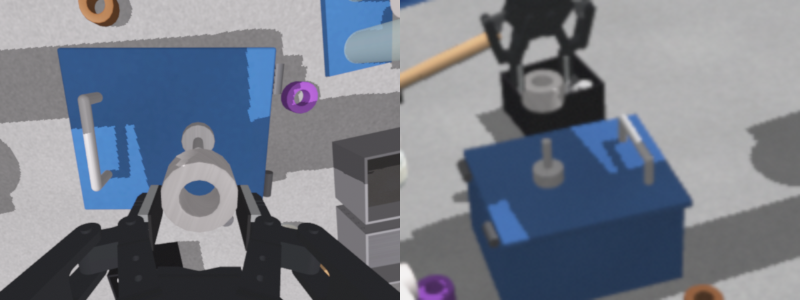

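The ring is held level and clear of the pin, with the lid still shut. Next I carry it to above the tray at about (0.416, 0.313).

>>> carry_out(deltas=[{"delta_pos": [-0.03,0.06,0],"turn": 0,"hand": 1},{"delta_pos": [-0.06,0.12,0],"turn": 0,"hand": 1},{"delta_pos": [-0.07,0.13,0],"turn": 0,"hand": 1},{"delta_pos": [-0.07,0.13,0],"turn": 0,"hand": 1},{"delta_pos": [-0.07,0.13,0],"turn": 0,"hand": 1},{"delta_pos": [-0.07,0.13,0],"turn": 0,"hand": 1},{"delta_pos": [-0.07,0.13,0],"turn": 0,"hand": 1},{"delta_pos": [-0.07,0.13,0],"turn": 0,"hand": 1}])

```text
time: 4.97
position: [0.4963, 0.1484, 0.2438]
tcp_rot: [-179.9, 0.0, 77.0]
force: [0.9, 0.3, -1.7]
opening: 0.0492
gripper_force: 41.8
```

>>> carry_out(deltas=[{"delta_pos": [-0.07,0.13,0],"turn": 0,"hand": 1},{"delta_pos": [-0.07,0.13,0],"turn": 0,"hand": 1},{"delta_pos": [-0.07,0.13,0],"turn": 0,"hand": 1},{"delta_pos": [-0.07,0.13,0],"turn": 0,"hand": 1},{"delta_pos": [-0.06,0.13,0],"turn": 0,"hand": 1},{"delta_pos": [-0.05,0.12,0],"turn": 0,"hand": 1},{"delta_pos": [-0.025,0.06,0],"turn": 0,"hand": 1},{"delta_pos": [0,0,0],"turn": 0,"hand": 1}])

```text
time: 5.63
position: [0.4135, 0.315, 0.2438]
tcp_rot: [-179.9, 0.1, 77.2]
force: [-0.2, -0.8, -0.8]
opening: 0.0489
gripper_force: 41.8
```

```bash
python3 - <<'E'
from h import *
c=robot.camera("wrist");s=robot.camera("scene")
cv2.imwrite("pics/w3.png",np.hstack([cv2.resize(c["img"],(400,300)),cv2.resize(s["img"][205:385,340:580],(400,300))]))
o=robot.get_obs();print(o["position"],o["tcp_rot"],o["opening"],o["force"])
E
```

```text
[0.41468738 0.31290132 0.24417808] [-1.79955442e+02  7.77992257e-02  7.70993588e+01] 0.04900488272306247 [ 0.48501944 -0.58399622 -0.68912396]
```

View pics/w3.png

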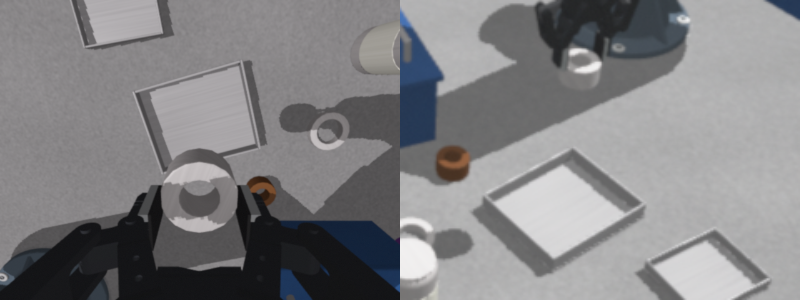

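The ring is held level in the wrist view at (200,190), with the tray beyond it. I'll check the tray centre with the scene-view rim corners.

```bash
python3 - <<'E'
from h import *
s=robot.camera("scene");P=[ray(s,p,.03)[:2] for p in((391.6,323.2),(443.8,295.6),(487,328.6),(433,364))]
P=np.array(P);print(P.round(3),P.mean(0).round(4),[np.linalg.norm(P[i]-P[i-1]).round(3) for i in range(4)])
c=robot.camera("wrist");print(np.array([ray(c,p,.03)[:2] for p in((216,149),(387,99),(426,232))]).round(3))
E
```

```text
[[0.506 0.26 ]
 [0.336 0.254]
 [0.326 0.396]
 [0.505 0.411]] [0.4181 0.3304] [np.float64(0.151), np.float64(0.171), np.float64(0.143), np.float64(0.18)]
[[0.327 0.384]
 [0.502 0.392]
 [0.52  0.251]]
```

Three views agree on the tray: 180x150, centred at about (0.418, 0.320). Going down.

>>> carry_out(deltas=[{"delta_pos": [0,0.02,-0.1],"turn": 0,"hand": 1},{"delta_pos": [0,0.015,-0.15],"turn": 0,"hand": 1},{"delta_pos": [0,0,-0.18],"turn": 0,"hand": 1},{"delta_pos": [0,0,-0.18],"turn": 0,"hand": 1},{"delta_pos": [0,0,-0.17],"turn": 0,"hand": 1},{"delta_pos": [0,0,-0.15],"turn": 0,"hand": 1},{"delta_pos": [0,0,-0.12],"turn": 0,"hand": 1},{"delta_pos": [0,0,-0.06],"turn": 0,"hand": 1}])

```text
time: 6.5
position: [0.4144, 0.3176, 0.0198]
tcp_rot: [-179.9, 0.2, 76.9]
force: [-0.7, -0.2, -1.0]
opening: 0.0492
gripper_force: 41.7
```

>>> carry_out(deltas=[{"delta_pos": [0,0,-0.01],"turn": 0,"hand": 1},{"delta_pos": [0,0,-0.01],"turn": 0,"hand": 1},{"delta_pos": [0,0,-0.005],"turn": 0,"hand": 1},{"delta_pos": [0,0,-0.005],"turn": 0,"hand": 1},{"delta_pos": [0,0,0],"turn": 0,"hand": 1},{"delta_pos": [0,0,0],"turn": 0,"hand": 1},{"delta_pos": [0,0,0],"turn": 0,"hand": 1},{"delta_pos": [0,0,0],"turn": 0,"hand": 1}])

```text
time: 7.17
position: [0.4155, 0.3203, 0.0173]
tcp_rot: [180.0, -0.0, 77.0]
force: [-0.0, 0.8, -1.2]
opening: 0.049
gripper_force: 41.8
```

>>> carry_out(deltas=[{"delta_pos": [0,0,-0.006],"turn": 0,"hand": 1},{"delta_pos": [0,0,-0.006],"turn": 0,"hand": 1},{"delta_pos": [0,0,-0.006],"turn": 0,"hand": 1},{"delta_pos": [0,0,-0.006],"turn": 0,"hand": 1},{"delta_pos": [0,0,-0.006],"turn": 0,"hand": 1},{"delta_pos": [0,0,-0.006],"turn": 0,"hand": 1},{"delta_pos": [0,0,-0.006],"turn": 0,"hand": 1},{"delta_pos": [0,0,0],"turn": 0,"hand": 1}])

```text
time: 7.83
position: [0.4152, 0.32, 0.0082]
tcp_rot: [-180.0, 0.0, 77.0]
force: [-0.0, -0.5, -1.1]
opening: 0.0495
gripper_force: 41.8
```

>>> carry_out(deltas=[{"delta_pos": [0,0,-0.006],"turn": 0,"hand": 1},{"delta_pos": [0,0,-0.006],"turn": 0,"hand": 1},{"delta_pos": [0,0,-0.006],"turn": 0,"hand": 1},{"delta_pos": [0,0,0],"turn": 0,"hand": 1},{"delta_pos": [0,0,0],"turn": 0,"hand": 1},{"delta_pos": [0,0,0],"turn": 0,"hand": 1},{"delta_pos": [0,0,0],"turn": 0,"hand": 1},{"delta_pos": [0,0,0],"turn": 0,"hand": 1}])

```text
time: 8.5
position: [0.4154, 0.3201, 0.0049]
tcp_rot: [-180.0, -0.0, 77.0]
force: [0.3, -0.6, -0.8]
opening: 0.049
gripper_force: 41.8
```

No contact yet. Continuing in small steps until I feel the floor.

>>> carry_out(deltas=[{"delta_pos": [0,0,-0.005],"turn": 0,"hand": 1},{"delta_pos": [0,0,-0.005],"turn": 0,"hand": 1},{"delta_pos": [0,0,-0.005],"turn": 0,"hand": 1},{"delta_pos": [0,0,0],"turn": 0,"hand": 1},{"delta_pos": [0,0,0],"turn": 0,"hand": 1},{"delta_pos": [0,0,0],"turn": 0,"hand": 1},{"delta_pos": [0,0,0],"turn": 0,"hand": 1},{"delta_pos": [0,0,0],"turn": 0,"hand": 1}])

```text
time: 9.17
position: [0.4154, 0.3201, 0.0019]
tcp_rot: [-180.0, -0.0, 77.0]
force: [0.2, 0.0, -1.1]
opening: 0.0491
gripper_force: 41.8
```

```bash
python3 - <<'E'
from h import *
s=robot.camera("scene");c=robot.camera("wrist")
cv2.imwrite("pics/s4.png",np.hstack([cv2.resize(c["img"][200:480,160:480],(400,350)),cv2.resize(s["img"][275:380,380:500],(400,350),interpolation=cv2.INTER_CUBIC)]))
o=robot.get_obs();print(o["position"],o["opening"],o["force"])
E
```

```text
[0.41533639 0.32010137 0.00191303] 0.04895973255403341 [ 0.51494574  0.35271784 -1.24105744]
```

View pics/s4.png

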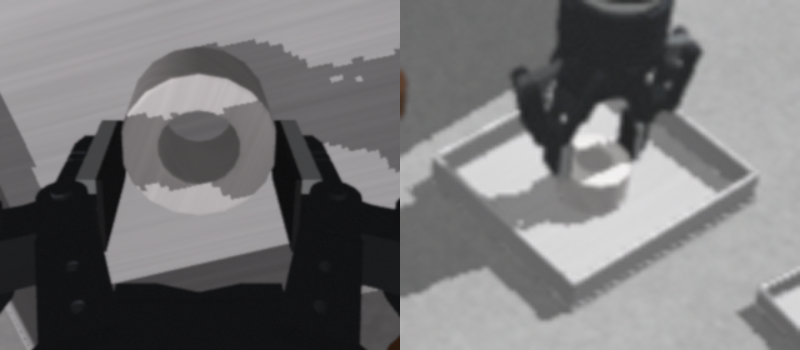

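The ring is low over the tray, inside its walls. Two more millimetres at a time.

>>> carry_out(deltas=[{"delta_pos": [0,0,-0.005],"turn": 0,"hand": 1},{"delta_pos": [0,0,-0.005],"turn": 0,"hand": 1},{"delta_pos": [0,0,0],"turn": 0,"hand": 1},{"delta_pos": [0,0,0],"turn": 0,"hand": 1},{"delta_pos": [0,0,0],"turn": 0,"hand": 1},{"delta_pos": [0,0,0],"turn": 0,"hand": 1},{"delta_pos": [0,0,0],"turn": 0,"hand": 1},{"delta_pos": [0,0,0],"turn": 0,"hand": 1}])

```text
time: 9.93
position: [0.4153, 0.3201, -0.0001]
tcp_rot: [-180.0, -0.0, 77.0]
force: [-0.3, -0.0, -0.5]
opening: 0.0491
gripper_force: 41.8
```

>>> carry_out(deltas=[{"delta_pos": [0,0,-0.005],"turn": 0,"hand": 1},{"delta_pos": [0,0,-0.005],"turn": 0,"hand": 1},{"delta_pos": [0,0,0],"turn": 0,"hand": 1},{"delta_pos": [0,0,0],"turn": 0,"hand": 1},{"delta_pos": [0,0,0],"turn": 0,"hand": 1},{"delta_pos": [0,0,0],"turn": 0,"hand": 1},{"delta_pos": [0,0,0],"turn": 0,"hand": 1},{"delta_pos": [0,0,0],"turn": 0,"hand": 1}])

```text
time: 10.6
position: [0.4154, 0.3202, -0.0018]
tcp_rot: [180.0, -0.0, 77.0]
force: [-1.8, -0.8, 5.2]
opening: 0.049
gripper_force: 42.4
```

Contact with the floor at 5 N. Releasing, then rising.

>>> carry_out(deltas=[{"delta_pos": [0,0,0],"turn": 0,"hand": 0.35},{"delta_pos": [0,0,0],"turn": 0,"hand": 0.3},{"delta_pos": [0,0,0],"turn": 0,"hand": 0.2},{"delta_pos": [0,0,0],"turn": 0,"hand": 0.1},{"delta_pos": [0,0,0],"turn": 0,"hand": 0},{"delta_pos": [0,0,0],"turn": 0,"hand": 0},{"delta_pos": [0,0,0],"turn": 0,"hand": 0},{"delta_pos": [0,0,0],"turn": 0,"hand": 0}])

```text
time: 11.27
position: [0.4153, 0.3201, -0.0022]
tcp_rot: [-180.0, 0.0, 77.0]
force: [-0.0, -0.4, -0.0]
opening: 0.0856
gripper_force: 0.0
```

>>> carry_out(deltas=[{"delta_pos": [0,0,0.02],"turn": 0,"hand": 0},{"delta_pos": [0,0,0.05],"turn": 0,"hand": 0},{"delta_pos": [0,0,0.1],"turn": 0,"hand": 0},{"delta_pos": [0,0,0.15],"turn": 0,"hand": 0},{"delta_pos": [0,0,0.18],"turn": 0,"hand": 0},{"delta_pos": [0,0,0.18],"turn": 0,"hand": 0},{"delta_pos": [0,0,0.18],"turn": 0,"hand": 0},{"delta_pos": [0,0,0.18],"turn": 0,"hand": 0}])

```text
time: 11.93
position: [0.4149, 0.3198, 0.2089]
tcp_rot: [180.0, -0.0, 77.0]
force: [0.4, -0.2, 0.5]
opening: 0.0857
gripper_force: 0.0
```

```bash
python3 - <<'E'
from h import *
s=robot.camera("scene");c=robot.camera("top")
cv2.imwrite("pics/s5.png",np.hstack([cv2.resize(c["img"][180:345,180:400],(400,300)),cv2.resize(s["img"][275:380,360:500],(400,300),interpolation=cv2.INTER_CUBIC)]))
o=robot.get_obs();print(o["position"],o["tcp_rot"],o["opening"])
E
```

```text
[0.41744641 0.32171619 0.21275557] [179.64123859  -0.44517211  77.01546955] 0.08530694654538037
```

View pics/s5.png

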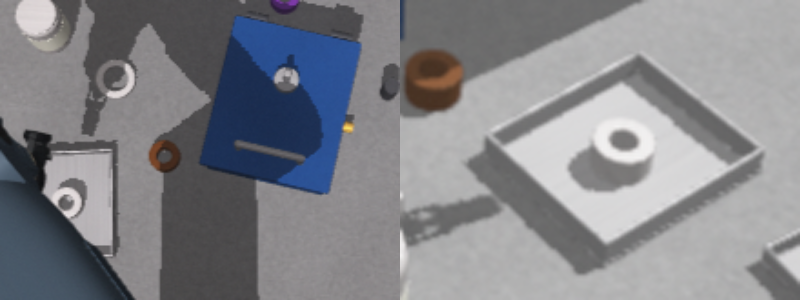

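The ring lies flat near the middle of the tray, and the bar is fully visible in the top view. Locating the bar.

```bash
python3 - <<'E'
from h import *
c=robot.camera("top")
for p in((309.8,259.2),(347.2,266.9),(328.5,263)): print(ray(c,p,.17).round(4))
print("pin top",ray(c,(180+287*.55,180+74*.55),.19).round(4))
E
```

```text
[0.4948 0.0338 0.17  ]
[ 0.4737 -0.071   0.17  ]
[ 0.4844 -0.0187  0.17  ]
pin top [ 0.6013 -0.0443  0.19  ]
```

>>> carry_out(deltas=[{"delta_pos": [0.01,-0.06,0.02],"turn": 0,"hand": 0},{"delta_pos": [0.024,-0.12,0.02],"turn": 0,"hand": 0},{"delta_pos": [0.024,-0.12,0.02],"turn": 0,"hand": 0},{"delta_pos": [0.024,-0.12,0],"turn": 0,"hand": 0},{"delta_pos": [0.024,-0.12,0],"turn": 0,"hand": 0},{"delta_pos": [0.024,-0.12,0],"turn": 0,"hand": 0},{"delta_pos": [0.024,-0.12,0],"turn": 0,"hand": 0},{"delta_pos": [0.024,-0.12,0],"turn": 0,"hand": 0}])

```text
time: 12.75
position: [0.45, 0.1381, 0.217]
tcp_rot: [-179.9, 0.1, 77.0]
force: [1.1, 1.6, -0.8]
opening: 0.0854
gripper_force: 0.0
```

>>> carry_out(deltas=[{"delta_pos": [0.024,-0.12,0],"turn": 0,"hand": 0},{"delta_pos": [0.024,-0.12,0],"turn": 0,"hand": 0},{"delta_pos": [0.024,-0.12,0],"turn": 0,"hand": 0},{"delta_pos": [0.024,-0.12,0],"turn": 0,"hand": 0},{"delta_pos": [0.024,-0.12,0],"turn": 0,"hand": 0},{"delta_pos": [0.024,-0.12,0],"turn": 0,"hand": 0},{"delta_pos": [0.024,-0.12,0],"turn": 0,"hand": 0},{"delta_pos": [0.024,-0.065,0],"turn": 0,"hand": 0}])

```text
time: 13.42
position: [0.4881, -0.0435, 0.217]
tcp_rot: [-179.9, 0.1, 76.9]
force: [1.0, 0.2, -0.3]
opening: 0.085
gripper_force: 0.0
```

```bash
python3 - <<'E'
from h import *
c=robot.camera("wrist");cv2.imwrite("pics/w6.png",c["img"])
o=robot.get_obs();print(o["position"],o["tcp_rot"],o["opening"])
for p in((.484,-.017),(.4948,.0338),(.4737,-.071)): print(proj(c,[*p,.167]).round(1))
E
```

```text
[ 0.48906408 -0.04454656  0.21685919] [-1.79902438e+02  8.53195929e-02  7.68904116e+01] 0.08561380454232595
[300.4 212.8]
[297.3 122.7]
[305.  295.4]
```

View pics/w6.png

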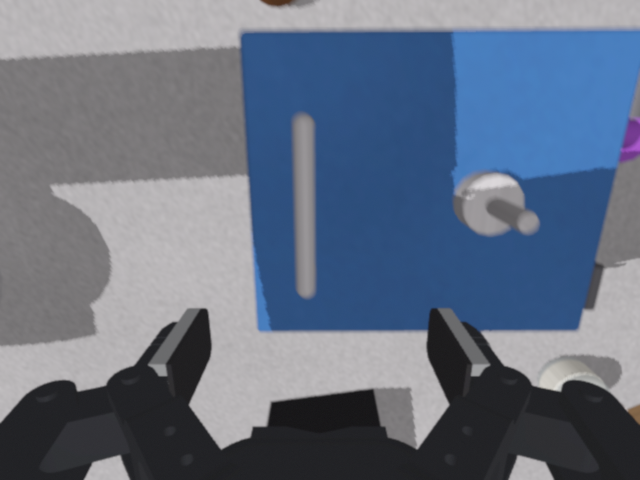

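The bar shows at image (304,205), about 2 mm from prediction, so its centre is near (0.487,-0.014). I overshot y by 3 cm; I'll come back, then go down.

>>> carry_out(deltas=[{"delta_pos": [-0.01,0.08,0],"turn": 0,"hand": 0},{"delta_pos": [0,0.07,0],"turn": 0,"hand": 0},{"delta_pos": [0,0,-0.06],"turn": 0,"hand": 0},{"delta_pos": [0,0,-0.08],"turn": 0,"hand": 0},{"delta_pos": [0,0,-0.08],"turn": 0,"hand": 0},{"delta_pos": [0,0,-0.07],"turn": 0,"hand": 0},{"delta_pos": [0,0,-0.045],"turn": 0,"hand": 0},{"delta_pos": [0,0,0],"turn": 0,"hand": 0}])

```text
time: 14.13
position: [0.4853, -0.0109, 0.1487]
tcp_rot: [-179.7, 0.1, 77.0]
force: [-0.3, -0.2, -0.8]
opening: 0.0853
gripper_force: 0.0
```

>>> carry_out(deltas=[{"delta_pos": [0,0,0],"turn": 0,"hand": 0.4},{"delta_pos": [0,0,0],"turn": 0,"hand": 0.6},{"delta_pos": [0,0,0],"turn": 0,"hand": 0.8},{"delta_pos": [0,0,0],"turn": 0,"hand": 1},{"delta_pos": [0,0,0],"turn": 0,"hand": 1},{"delta_pos": [0,0,0],"turn": 0,"hand": 1},{"delta_pos": [0,0,0],"turn": 0,"hand": 1},{"delta_pos": [0,0,0],"turn": 0,"hand": 1}])

```text
time: 14.8
position: [0.4873, -0.0109, 0.151]
tcp_rot: [180.0, -0.0, 77.0]
force: [-0.5, 0.4, 0.8]
opening: 0.0001
gripper_force: 0.0
```

>>> carry_out(deltas=[{"delta_pos": [0,0,0],"turn": 0,"hand": 1},{"delta_pos": [0,0,0],"turn": 0,"hand": 1},{"delta_pos": [0,0,0],"turn": 0,"hand": 1},{"delta_pos": [0,0,0],"turn": 0,"hand": 1},{"delta_pos": [0,0,0],"turn": 0,"hand": 1},{"delta_pos": [0,0,0],"turn": 0,"hand": 1},{"delta_pos": [0,0,0],"turn": 0,"hand": 1},{"delta_pos": [0,0,0],"turn": 0,"hand": 1}])

```text
time: 15.47
position: [0.4873, -0.0109, 0.1509]
tcp_rot: [-180.0, 0.0, 77.0]
force: [-0.4, 0.0, -0.3]
opening: -0.0001
gripper_force: 0.0
```

```bash
python3 - <<'E'
import numpy as np
from bench import robot
o=robot.get_obs();print(o["position"],o["tcp_rot"],o["opening"],o["force"],o["gripper_force"])
r=np.hypot(.21,.047);a0=np.arctan2(.047,.21);ux,uy=np.cos(np.radians(12.8)),-np.sin(np.radians(12.8))
n=24
for i in(8,16,24,32,40):
    th=np.radians(50)*(i/40)
    h=-r*np.cos(a0+th)+.21;z=r*np.sin(a0+th)-.047
    print(i,(np.array([h*ux,h*uy,z])).round(4))
E
```

```text
[ 0.48730211 -0.01090807  0.15085583] [-1.79990786e+02  1.73322441e-03  7.70206252e+01] -0.0001248439779728756 [-0.38898312  0.00108958 -0.28151602] 0.0
8 [ 0.0111 -0.0025  0.0358]
16 [ 0.028  -0.0064  0.069 ]
24 [ 0.0504 -0.0114  0.0987]
32 [ 0.0774 -0.0176  0.124 ]
40 [ 0.1083 -0.0246  0.1441]
```

The fingers shut on nothing, so I need to look before moving.

```bash
python3 - <<'E'
from h import *
s=robot.camera("scene");c=robot.camera("wrist")
cv2.imwrite("pics/s7.png",np.hstack([cv2.resize(c["img"],(400,300)),cv2.resize(s["img"][160:295,240:420],(400,300),interpolation=cv2.INTER_CUBIC)]))
E
```

```text
(no output)
```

View pics/s7.png

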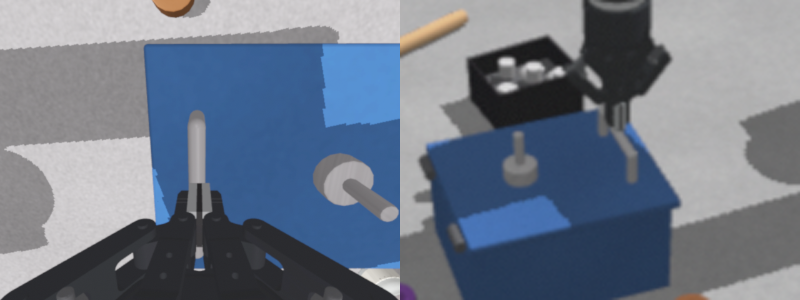

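The wrist view shows the shut fingers at (197,215), collinear with the bar. In the scene view the finger tips sit at about (615,128), near the bar. The picture budget is used up, so from here on I work with masks and numbers.

```bash
python3 - <<'E'
from h import *
s=robot.camera("scene");g=cv2.cvtColor(s["img"],cv2.COLOR_BGR2HSV)
print("TCP",proj(s,[.4873,-.0109,.151]).round(1),"z.18",proj(s,[.4873,-.0109,.18]).round(1))
u=np.array([.222,.975])
for h in(-.05,0,.05): print("bar",h,proj(s,[*(np.array([.485,-.0155])+h*u),.167]).round(1), "leg foot",proj(s,[*(np.array([.485,-.0155])+h*u),.132]).round(1))
for y in range(200,246):
    print(y,"".join("B" if (p[1]>110 and 100<p[0]<125) else "#" if p[2]<70 else "+" if p[2]<130 else "o" for p in g[y,320:356]))
E
```

```text
TCP [337.1 224.8] z.18 [337.1 215.7]
bar -0.05 [330.5 208.5] leg foot [330.6 219.2]
bar 0 [336.9 218.7] leg foot [336.9 229.5]
bar 0.05 [343.6 229.4] leg foot [343.6 240.3]
200 ###############################+oooo
201 ##############################+ooooo
202 ###########################+#++ooooo
203 ##+++####################++ooooooooo
204 ##+oo+##################+ooooooooooo
205 ##+ooo+################+oooooooooooo
206 ##+oooo++##+#######+++#+oooooooooooo
207 ##+oooooo+++#####+++++#+oooooooooooo
208 ##+oooooooo+####++++++#+oooooooooooo
209 ##+ooooo++++####++++++#+oooooooooooo
210 BB++++BB++++####++++++#+oooooooooooo
211 BBBBBBBB++++####++++++#+oooooooooooo
212 BBBBBBBB++++####++++++#+oooooooooooo
213 BBBBBBBB++++####++++++#+oooooooooooo
214 BBBBBBBB+++++###+++++++ooooooooooooo
215 BBBBBBBB+++++###+++++++ooooooooooooo
216 BBBBBBBB++++++##+++++oBBoooooooooooo
217 BBBBBBBB+++++++++++++oBBoooooooooooo
218 BBBBBBBB+++++++++++++BBBBooooooooooo
219 BBBBBBBBB++++++++++++BBBBBoooooooooo
220 BBBBBBBBB+++++B+++oo++BBBBoooooooooo
221 BBBBBBBBBB+++BBB+++o+++BBBBooooooooo
222 BBBBBBBBBBBBBBBB+++oo
[... 258 characters left out ...]
ooo
229 BBBBBBBBBBBBBBBBBBBBB++++++BBBBBoooo
230 BBBBBBBBBBBBBBBBBBBBB++++++BBBBB+ooo
231 BBBBBBBBBBBBBBBBBBBBB++++++BBBBBB+oo
232 BBBBBBBBBBBBBBBBBBBBB++++++BBBBBBBoo
233 BBBBBBBBBBBBBBBBBBBBB++++++BBBBBBB+o
234 BBBBBBBBBBBBBBBBBBBBB++++++BBBBBBBBo
235 BBBBBBBBBBBBBBBBBBBBB++++++BBBBBBBB+
236 BBBBBBBBBBBBBBBBBBBBB++++++BBBBBBBBB
237 BBBBBBBBBBBBBBBBBBBBB++++++BBBBBBBBB
238 BBBBBBBBBBBBBBBBBBBBB++++++BBBBBBBBB
239 BBBBBBBBBBBBBBBBBBBBB++++++BBBBBBBBB
240 BBBBBBBBBBBBBBBBBBBBB++++++BBBBBBBBB
241 BBBBBBBBBBBBBBBBBBBBBB+++++BBBBBBBBB
242 BBBBBBBBBBBBBBBBBBBBBBB+++BBBBBBBBBB
243 BBBBBBBBBBBBBBBBBBBBBBBBBBBBBBBBBBBB
244 BBBBBBBBBBBBBBBBBBBBBBBBBBBBBBBBBBBB
245 BBBBBBBBBBBBBBBBBBBBBBBBBBBBBBBBBBBB
```

The finger tips in the scene end at about row 217, while the bar is visible unbroken from there on. So the fingers shut just above the bar, and the real pads sit higher than I assumed. I'll open, go 13 mm lower and close again.

>>> carry_out(deltas=[{"delta_pos": [0,0,0],"turn": 0,"hand": 0},{"delta_pos": [0,0,0],"turn": 0,"hand": 0},{"delta_pos": [0,0,0],"turn": 0,"hand": 0},{"delta_pos": [0,0,0],"turn": 0,"hand": 0},{"delta_pos": [0,0,0],"turn": 0,"hand": 0},{"delta_pos": [0,0,-0.025],"turn": 0,"hand": 0},{"delta_pos": [0,0,-0.02],"turn": 0,"hand": 0},{"delta_pos": [0,0,-0.02],"turn": 0,"hand": 0}])

```text
time: 16.28
position: [0.4872, -0.0109, 0.1373]
tcp_rot: [-180.0, 0.0, 77.0]
force: [-0.2, -0.9, 0.3]
opening: 0.0855
gripper_force: 0.0
```

>>> carry_out(deltas=[{"delta_pos": [0,0,0],"turn": 0,"hand": 0.4},{"delta_pos": [0,0,0],"turn": 0,"hand": 0.6},{"delta_pos": [0,0,0],"turn": 0,"hand": 0.8},{"delta_pos": [0,0,0],"turn": 0,"hand": 1},{"delta_pos": [0,0,0],"turn": 0,"hand": 1},{"delta_pos": [0,0,0],"turn": 0,"hand": 1},{"delta_pos": [0,0,0],"turn": 0,"hand": 1},{"delta_pos": [0,0,0],"turn": 0,"hand": 1}])

```text
time: 16.95
position: [0.4856, -0.0105, 0.1381]
tcp_rot: [-179.8, -0.0, 77.0]
force: [-7.7, 1.5, 7.4]
opening: 0.0097
gripper_force: 39.4
```

The bar is caught at 9.7 mm (the ring also read 3 mm under its true size), but close to the tips. I'll open, go 7 mm deeper and centre 1.5 mm towards the robot, then close again.

>>> carry_out(deltas=[{"delta_pos": [0,0,0],"turn": 0,"hand": 0.3},{"delta_pos": [0,0,0],"turn": 0,"hand": 0.3},{"delta_pos": [0,0,0],"turn": 0,"hand": 0.3},{"delta_pos": [0,0,0],"turn": 0,"hand": 0.3},{"delta_pos": [-0.008,0,-0.01],"turn": 0,"hand": 0.3},{"delta_pos": [0,0,-0.015],"turn": 0,"hand": 0.3},{"delta_pos": [0,0,-0.01],"turn": 0,"hand": 0.3},{"delta_pos": [0,0,0],"turn": 0,"hand": 0.3}])

```text
time: 17.62
position: [0.4853, -0.0109, 0.1303]
tcp_rot: [-179.9, 0.0, 77.0]
force: [0.5, -0.6, -0.3]
opening: 0.0602
gripper_force: 0.0
```

>>> carry_out(deltas=[{"delta_pos": [0,0,0],"turn": 0,"hand": 0.6},{"delta_pos": [0,0,0],"turn": 0,"hand": 0.7},{"delta_pos": [0,0,0],"turn": 0,"hand": 0.8},{"delta_pos": [0,0,0],"turn": 0,"hand": 1},{"delta_pos": [0,0,0],"turn": 0,"hand": 1},{"delta_pos": [0,0,0],"turn": 0,"hand": 1},{"delta_pos": [0,0,0],"turn": 0,"hand": 1},{"delta_pos": [0,0,0],"turn": 0,"hand": 1}])

```text
time: 18.28
position: [0.4856, -0.0109, 0.1311]
tcp_rot: [-180.0, -0.0, 77.0]
force: [-3.3, 0.5, 5.4]
opening: 0.0104
gripper_force: 39.3
```

Solid grip. Raising along the hinge arc in 10° segments.

>>> carry_out(deltas=[{"delta_pos": [0.0055,-0.0013,0.023],"turn": 0,"hand": 1},{"delta_pos": [0.0055,-0.0013,0.023],"turn": 0,"hand": 1},{"delta_pos": [0.006,-0.0014,0.0225],"turn": 0,"hand": 1},{"delta_pos": [0.0065,-0.0015,0.0225],"turn": 0,"hand": 1},{"delta_pos": [0.007,-0.0016,0.0225],"turn": 0,"hand": 1},{"delta_pos": [0.0075,-0.0018,0.022],"turn": 0,"hand": 1},{"delta_pos": [0.0085,-0.0019,0.022],"turn": 0,"hand": 1},{"delta_pos": [0.0085,-0.002,0.0215],"turn": 0,"hand": 1}])

```text
time: 18.95
position: [0.4963, -0.0133, 0.167]
tcp_rot: [-179.9, -0.0, 77.0]
force: [-4.4, 2.5, -3.3]
opening: 0.0102
gripper_force: 39.1
```

>>> carry_out(deltas=[{"delta_pos": [0.0106,-0.0024,0.0208],"turn": 0,"hand": 1},{"delta_pos": [0.0106,-0.0024,0.0208],"turn": 0,"hand": 1},{"delta_pos": [0.0106,-0.0024,0.0208],"turn": 0,"hand": 1},{"delta_pos": [0.0106,-0.0024,0.0208],"turn": 0,"hand": 1},{"delta_pos": [0.0106,-0.0024,0.0208],"turn": 0,"hand": 1},{"delta_pos": [0.0106,-0.0024,0.0208],"turn": 0,"hand": 1},{"delta_pos": [0.0106,-0.0024,0.0208],"turn": 0,"hand": 1},{"delta_pos": [0.0106,-0.0024,0.0208],"turn": 0,"hand": 1}])

```text
time: 19.62
position: [0.5125, -0.017, 0.2003]
tcp_rot: [-179.9, -0.0, 77.0]
force: [-6.6, 2.5, -0.5]
opening: 0.0105
gripper_force: 39.0
```

>>> carry_out(deltas=[{"delta_pos": [0.014,-0.0031,0.0186],"turn": 0,"hand": 1},{"delta_pos": [0.014,-0.0031,0.0186],"turn": 0,"hand": 1},{"delta_pos": [0.014,-0.0031,0.0186],"turn": 0,"hand": 1},{"delta_pos": [0.014,-0.0031,0.0186],"turn": 0,"hand": 1},{"delta_pos": [0.014,-0.0031,0.0186],"turn": 0,"hand": 1},{"delta_pos": [0.014,-0.0031,0.0186],"turn": 0,"hand": 1},{"delta_pos": [0.014,-0.0031,0.0186],"turn": 0,"hand": 1},{"delta_pos": [0.014,-0.0031,0.0186],"turn": 0,"hand": 1}])

```text
time: 20.28
position: [0.5342, -0.0219, 0.2306]
tcp_rot: [-179.8, 0.0, 77.0]
force: [-10.6, 3.5, 4.2]
opening: 0.0103
gripper_force: 39.0
```

>>> carry_out(deltas=[{"delta_pos": [0.0169,-0.0039,0.0158],"turn": 0,"hand": 1},{"delta_pos": [0.0169,-0.0039,0.0158],"turn": 0,"hand": 1},{"delta_pos": [0.0169,-0.0039,0.0158],"turn": 0,"hand": 1},{"delta_pos": [0.0169,-0.0039,0.0158],"turn": 0,"hand": 1},{"delta_pos": [0.0169,-0.0039,0.0158],"turn": 0,"hand": 1},{"delta_pos": [0.0169,-0.0039,0.0158],"turn": 0,"hand": 1},{"delta_pos": [0.0169,-0.0039,0.0158],"turn": 0,"hand": 1},{"delta_pos": [0.0169,-0.0039,0.0158],"turn": 0,"hand": 1}])

```text
time: 20.95
position: [0.5609, -0.028, 0.2571]
tcp_rot: [-179.9, -0.0, 77.0]
force: [-15.7, 3.9, 15.0]
opening: 0.0099
gripper_force: 39.5
```

>>> carry_out(deltas=[{"delta_pos": [0.019,-0.0044,0.014],"turn": 0,"hand": 1},{"delta_pos": [0.019,-0.0044,0.0135],"turn": 0,"hand": 1},{"delta_pos": [0.019,-0.0044,0.013],"turn": 0,"hand": 1},{"delta_pos": [0.0193,-0.0044,0.0125],"turn": 0,"hand": 1},{"delta_pos": [0.0193,-0.0044,0.0125],"turn": 0,"hand": 1},{"delta_pos": [0.0193,-0.0044,0.012],"turn": 0,"hand": 1},{"delta_pos": [0.0193,-0.0044,0.0115],"turn": 0,"hand": 1},{"delta_pos": [0.0193,-0.0044,0.011],"turn": 0,"hand": 1}])

```text
time: 21.62
position: [0.5929, -0.0353, 0.2778]
tcp_rot: [179.9, -0.0, 77.0]
force: [-11.7, 3.1, 12.9]
opening: 0.0099
gripper_force: 41.1
```

>>> carry_out(deltas=[{"delta_pos": [0,0,0],"turn": 0,"hand": 1},{"delta_pos": [0,0,0],"turn": 0,"hand": 1},{"delta_pos": [0,0,0],"turn": 0,"hand": 1},{"delta_pos": [0,0,0],"turn": 0,"hand": 1},{"delta_pos": [0,0,0],"turn": 0,"hand": 1},{"delta_pos": [0,0,0],"turn": 0,"hand": 1},{"delta_pos": [0,0,0],"turn": 0,"hand": 1},{"delta_pos": [0,0,0],"turn": 0,"hand": 1}])

```text
time: 22.28
position: [0.5935, -0.0355, 0.2777]
tcp_rot: [179.9, -0.0, 77.0]
force: [-9.6, 2.1, 12.9]
opening: 0.0102
gripper_force: 41.4
```

Holding steady with the grip intact. I'll check the lid angle and the ring numerically from the cameras.

```bash
python3 - <<'E'
from h import *
H=np.array([.6886,-.0628,.120]);ux=np.array([.975,-.222,0]);uy=np.array([.222,.975,0]);uz=np.array([0,0,1.])
def P(x,y,z,d):
    a=np.radians(d);return H+ux*(x*np.cos(a)+z*np.sin(a))+uy*y+uz*(-x*np.sin(a)+z*np.cos(a))
for n in("top","scene"):
    c=robot.camera(n);hsv=cv2.cvtColor(c["img"],cv2.COLOR_BGR2HSV);m=cv2.inRange(hsv,(100,110,30),(125,255,255))
    print(n)
    for d in(40,45,50,55): print(d,"front +y u/t, -y u/t",[proj(c,P(-.25,y,z,d)).round(1).tolist() for y in(.105,-.105) for z in(0,.012)])
    box=(285,170,400,300) if n=="top" else (235,130,420,320)
    k=cv2.approxPolyDP(big(m,box),2.5,True)[:,0];print("poly",k.tolist())
    light=cv2.inRange(hsv,(0,0,150),(180,60,255))
    if n=="scene": print("ring pred",proj(c,[.416,.32,.034]))
E
```

```text
top
40 front +y u/t, -y u/t [[290.5, 241.3], [291.0, 237.8], [369.0, 259.4], [369.9, 256.0]]
45 front +y u/t, -y u/t [[291.5, 234.8], [292.1, 231.0], [370.7, 253.0], [371.7, 249.3]]
50 front +y u/t, -y u/t [[292.6, 227.7], [293.3, 223.6], [372.5, 246.0], [373.6, 242.0]]
55 front +y u/t, -y u/t [[294.0, 220.2], [294.8, 215.9], [374.4, 238.6], [375.5, 234.3]]
poly [[310, 186], [294, 223], [295, 227], [302, 229], [292, 267], [295, 272], [296, 256], [301, 249], [310, 206]]
scene
40 front +y u/t, -y u/t [[345.1, 204.8], [342.0, 202.1], [316.8, 162.7], [313.9, 160.2]]
45 front +y u/t, -y u/t [[339.2, 200.3], [335.8, 197.9], [311.3, 158.3], [308.1, 156.0]]
50 front +y u/t, -y u/t [[332.7, 196.3], [328.9, 194.2], [305.2, 154.4], [301.7, 152.4]]
55 front +y u/t, -y u/t [[325.5, 192.8], [321.4, 191.1], [298.6, 151.0], [294.8, 149.2]]
poly [[310, 166], [303, 169], [302, 185], [314, 196], [309, 199], [298, 193], [286, 178], [261, 210], [267, 214], [272, 211], [283, 217], [280, 227], [272, 230], [259, 217], [250, 226], [257, 265], [274, 308], [359, 287], [360, 253], [335, 213], [317, 214], [330, 195]]
ring pred [436.82259645 322.59691206]
```

Both views put the front corner of the lid at 50° (top (294,223), scene (330,195)). The arm hasn't been near the ring since I released it. Handing in.

```bash
python3 - <<'E'
from bench import robot
o=robot.get_obs();print(o["position"],o["force"],o["opening"],o["gripper_force"]);print(robot.finish_job())
E
```

```text
[ 0.59354114 -0.03547431  0.27774254] [-9.11613203  2.08278819 12.87852046] 0.009945554798185709 41.43164098262787
the job is handed in; nothing more can be done
None
```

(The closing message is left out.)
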